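Stamp the studio mark into the edge of a stretcher bar

TASK

Cock the spring stamp: draw its yellow handle back until the striker catches and stays back by itself, and let go. Lift the bar with the blue face out of the rack, lay it flat on the bench, blue face up, let go, then take it across its width and lay it, blue face up and centred, over the stamp's two supports between their lips. Let go and press the red paddle to fire the striker against the bar's edge; leave the bar there, and disturb nothing else.

Things in the scene. Friction and masses are not known exactly. Their poses are not given: they have to be found in the camera images.
- stamp: Green spring stamp fixed to the bench; place and heading vary. Origin on the bench under the mechanism; x = striking direction, y = along the bar's seat, z up. Housing x -105 to -5, y +-40, to 68 mm high; base 10 mm high. Striker runs at height 45. Two supports at y +-62 (24 wide), tops at 36 mm, fingers fit between; lips bound a 53 mm seat: back at x 88 (12 high), front at x 35 (7 high).
- seat (a point): Fixed on the stamp: where the bar's centre comes to lie when it is flat across both supports; 45 mm above the bench, at stamp x 61.5, y 0; axes as the stamp. Play: 4 mm either way in x, 20 mm in y. The cocked striker's head is about 42 mm from the bar's edge; uncocked it sticks into the seat, so no bar can be laid there.
- handle_grip (a point): Grip point of the yellow upright handle plate at the striker's rear (stamp x -150, y 0 uncocked), 95 mm above the bench. Plate 14 mm thick (stamp x), 60 mm wide (y), from 30 to 120 mm high; a 12 mm rod at height 45 joins it to the housing, 38 mm ahead of the plate. It is drawn along the stamp's -x.
- striker (a joint): Striker drawn back, m: 0 = fully forward, hard stop at 0.066. The spring pulls with 4 N at 0, 12 N at the stop. Drawn past about 0.060 the sear drops in; eased forward, the striker rests on it at about 0.058. Fired on a well-laid bar it stops at about 0.012, pressing the bar against the back lips; with no bar it goes to 0.
- trip (a joint): Angle of the red trip paddle, rad: 0 = at rest (sear down), 0.40 = fully pressed; it springs back. The sear lets go at about 0.16 to 0.2; it takes about 3 to 4 N.
- trip_pad (a point): Where to press down on the red trip paddle: on its top, 78 mm above the bench at rest, about 18 mm lower when fully pressed. The paddle, 34 mm (stamp x) by 46 mm (stamp y), sticks out of the housing on the stamp's +y side, at stamp x -71, y 80.
- rack: Wooden rack fixed to the bench; place and heading vary. 190 x 136 mm, origin on the bench under its middle. Two slots along its x at y -37.5 and +37.5 mm, each 23 mm wide, in end blocks (x +-62 to +-78, 30 mm high); base 6 mm thick. Between the end blocks the bars stand free. The bench between rack and stamp is clear.
- bar_center (a point): Centre of the bar to be stamped: light wood, 180 x 18 x 45 mm, about 0.11 kg, one broad face blue. x along its length, y through its thickness and out of the blue face, z across its 45 mm width. It starts on its narrow edge (z up) in one of the rack's slots, lower edge 6 mm above the bench. Flat with the blue face up: y points up.
- plain_bar: Bystander: a bar of the same size with no blue face, in the other slot (origin at the middle of its lower edge).
- brush_pot: Bystander: blue pot of brushes, 74 mm wide, 100 mm high, brushes up to 220 mm.
- primer_jar: Bystander: jar, 70 mm wide, 85 mm high.
- mug: Bystander: white mug, 80 mm wide, 90 mm high.
- palette_knife: Bystander: spatula lying flat.
- mallet: Bystander: hammer lying flat.
Things that resemble listed ones, but are neither listed nor needed, are in the scene too. What is shaped like the part that bears bar_center but green or turquoise is not meant.

How it is judged (in metres and radians):
On the way, in this order (a step that is already met when the one before it is completed fails the run):
1. the striker is drawn back and stays caught on its sear with the robot touching nothing (value of joint striker above 0.054 m and contact force between each of the arm, the fingers and anything else below 0.3 N), for 0.2 s.
2. the bar lies flat on the bench, blue face up, at rest and let go (height (world z) of bar_center below 0.016 m and angle between bar_center's own y axis and vertical below 0.15 rad and contact force between the fingers and anything else below 0.3 N), for 0.2 s.
3. the bar lies across both supports between their lips, blue face up and let go, with the striker still cocked (value of joint striker above 0.054 m and angle between bar_center's own y axis and vertical below 0.08 rad and z of bar_center in the frame of seat between -0.004 and 0.004 m and horizontal distance between bar_center and seat below 0.026 m and angle between the x axis of bar_center and the y axis of seat, either way round below 0.12 rad and contact force between the fingers and anything else below 0.3 N), for 0.2 s.
4. the striker has fired and rests against the edge of the bar (value of joint striker between 0.006 and 0.024 m), for 0.2 s.
At the end, for the whole second after the job is handed in: The fired striker rests on the bar's edge (6 to 24 mm from fully forward), the paddle is back up (under 0.06 rad), the bar lies flat on both supports, blue face up (tilt under 0.08 rad, height within 4 mm), centred within 26 mm and in line within 0.12 rad of the seat; others in place (all of step 4 and value of joint trip below 0.06 rad and angle between bar_center's own y axis and vertical below 0.08 rad and z of bar_center in the frame of seat between -0.004 and 0.004 m and horizontal distance between bar_center and seat below 0.026 m and angle between the x axis of bar_center and the y axis of seat, either way round below 0.12 rad); the robot touches nothing.
It fails at once if another thing on the bench was moved by more than 30 mm (distance of any of plain_bar, brush_pot, primer_jar, mug, palette_knife, mallet from where it was at the start of the episode above 0.03 m).
It also fails if it takes over 72 s, if anything falls off the work surface, if the arm or the gripper's body presses on something with over 40 N, if the wrist force passes 120 N, or if a joint passes its speed limit or range.

ROBOT

A 6-joint arm with a two-finger parallel gripper is mounted at the origin on the work surface. World frame = base frame: x ahead of the robot, y to its left, z up, the work surface at z = 0. Lengths are in mm, angles in rad, forces in N, time in s.
With the tool pointing down it reaches from about 375 to 925 mm from the base axis. Payload 5.7 kg.
Tool frame: the origin (TCP) lies midway between the tips of the shut fingers; the grasp point (between the pads) lies 19 mm behind it; z points along the fingers, y is the line along which they close (so a half turn about z gives the same grasp; the last joint's range is limited). The gripper opens to 85 mm and grips with 20 to 120 N. Pads are 22 mm wide; open, the fingers measure 114 mm over their backs; the gripper's body (76 mm by 85 mm) begins 54 mm behind the grasp point. The pads swing forward as they close: fully open they stand 13 mm farther back than shut.
Start: joints at [-1.284, 0.359, 1.51, -0, 1.272, -0.115], TCP at [234.627, -552.187, 203.667] pointing down, gripper open.
Joint ranges: [-2.97, 2.97], [-1.01, 2.36], [0.21, 2.38], [-0.96, 4.11], [0.2, 2.71], [-2.98, 2.98]. Speed limits (rad/s): [2.39, 2.39, 3.14, 3.14, 3.14, 3.14].

INTERFACE

Orientations are given as a rotation vector (axis times angle).
In Python, from workcell import observe, get_image, camera_params, job_done gives the robot as it stands. The module is installed in compiled form; this text tells all that it offers.
- The arm moves only by the tool step_arm, never from a script. Its argument "plan" is a list of rows, each a list of 3 entries, a list of its own where there are three numbers: the opening, from -1 (shut) to 1 (fully open), so that 0 is half open, then the shift along the world's x, y, z in m, then the turn about the world's z in rad. In form: [[jaw, [dx, dy, dz], yaw], ...]. A call has 1 to 12 rows; each row shifts and turns the commanded pose from where the row before left it; what a row does not reach is not made up. A row lasts 1/8 s, in which the tool goes at most 62.5 mm and 10.7 degrees, less where a joint would pass 70% of its speed; a pose out of reach is approached as far as the arm can. A call is refused whole if a number of a shift passes 0.0625 or a number of a turn 0.188, either way. A call with a gripper value outside its range is refused whole. The fingers move at their own pace and stop on an object; "squeeze" is the grip in N (left out, the last holds). Time passes only in rows, so rows that do not move let the fingers close. It gives the time, the measured TCP pose, the force, the opening and the grip force at its end, in the units of the state.
- observe(): the state, without advancing time (a new reading comes with each control period).
- get_image(name): name is "scene" or "top" or "wrist"; returns the picture (400x640x3 uint8, red, green, blue); there is no depth.
- camera_params(name): a dict with "fov_y" (degrees; the focal length in pixels is half the picture's height over the tangent of half this angle, whatever the lens; pixels are square), "cx", "cy" (the principal point, pixels), "k1" (the pictures are not rectified: a ray, as slopes to the right and down, at radius r is drawn at 1 + k1 r^2 times it, then the intrinsics apply), "R" (3x3) and "t" (3): a world point X has camera coordinates R X + t. Camera axes: x right, y down, z forward; pixel columns grow to the right and rows downward; lengths in mm; the calibration is good to about 2 mm. A picture is of the moment at which its call begins: read the wrist's pose just before it. camera_params takes no time and is no camera call; for the wrist camera it gives the pose at the moment of the call.
- job_done(): hands the job in; it is judged then, once.
The state is a dict: "time": time; "qpos": joint angles; "qd": joint speeds; "tau": joint torques, N m; "eef_pos": TCP position; "tool_rot": TCP orientation; "wrist_force": force on the tool from outside, world axes, zero at the start; "torque": the same for the moment, N m; "grip_width": opening from 0.0 (shut) to 1.0 (fully open); "grasp_force": force on a finger pad.
Only numpy, scipy, OpenCV 4.12 (cv2) and the standard library are available. Lean on these libraries where they do the work, as an engineer would, in place of code of your own. Each camera call takes 0.05 s, during which the arm holds its last target. There are 200 camera calls.

## Working session

There is one attempt and no reset: what is moved stays moved. The work goes in short steps, Python scripts to look and compute and a tool call to move; the robot and the scene stay as the last step left them, time stands still between calls to the robot, and variables do not carry over. Pictures are saved under pics/ and viewed, at most 10 in all, crops included, and the job is handed in when it is done.

Besides the shell and the picture viewer there is one more tool, called by a JSON object that holds its "api" and its "payload". step_arm: Moves the arm, as the interface text tells. Its arguments: {"type":"object","properties":{"plan":{"type":"array"},"squeeze":{"type":"number"}},"required":["plan"]}

```bash
mkdir -p pics; cat > h.py <<'E'
import numpy as np, cv2
from workcell import observe,get_image,camera_params,job_done
def cam(n):
    p=camera_params(n); p['f']=200/np.tan(np.radians(p['fov_y'])/2); p['R']=np.array(p['R']);p['t']=np.array(p['t']); return p
def unproj(p,uv,z):
    uv=np.atleast_2d(np.float64(uv)); d=(uv-[p['cx'],p['cy']])/p['f']; s=d.copy()
    for _ in range(30): s=d/(1+p['k1']*(s**2).sum(1,keepdims=True))
    r=np.c_[s,np.ones(len(s))]@p['R']; c=-p['R'].T@p['t']
    return c+r*((z-c[2])/r[:,2:])
def proj(p,X):
    x=np.atleast_2d(X)@p['R'].T+p['t']; s=x[:,:2]/x[:,2:]
    return s*(1+p['k1']*(s**2).sum(1,keepdims=True))*p['f']+[p['cx'],p['cy']]
def save(n,im): cv2.imwrite('pics/'+n+'.png',cv2.cvtColor(im,cv2.COLOR_RGB2BGR))
E
python3 - <<'E'
from h import *
for n in ['scene','top']:
    im=get_image(n); save(n+'0',im); p=cam(n); print(n,p['f'],-p['R'].T@p['t'],p['R'][2],p['k1'])
print(observe())
E
```

```text
scene 404.90809142041627 [ 792.73837458  585.88503176 1205.21554776] [-0.21925525 -0.48720344 -0.84531647] -0.05128539511070609
top 366.1644987421556 [422.68389339 -19.55793365 996.60479839] [ 0.05309959 -0.02576721 -0.99825672] -0.06350828276426948
{'time': 0.1, 'qpos': array([-1.28411085e+00,  3.59459723e-01,  1.51131445e+00,  3.00894447e-05,
        1.27248662e+00, -1.15111940e-01]), 'qd': array([ 0.00104482, -0.00216125, -0.00283592,  0.00166645,  0.00137301,
       -0.00018051]), 'tau': array([-1.16082538e-03, -5.28656709e+01, -2.79348671e+01, -2.64446508e-04,
        5.01077811e-03,  1.55206715e-05]), 'eef_pos': array([ 234.45721556, -551.59373433,  202.92545598]), 'tool_rot': array([-3.07677957e+00, -6.26559158e-01,  1.79418814e-04]), 'wrist_force': array([ 0.56007413, -0.78327322, -0.3611597 ]), 'torque': array([-0.00321265, -0.01590216, -0.00792143]), 'grasp_force': 0.0, 'grip_width': 0.997974275637939}
```

View pics/top0.png

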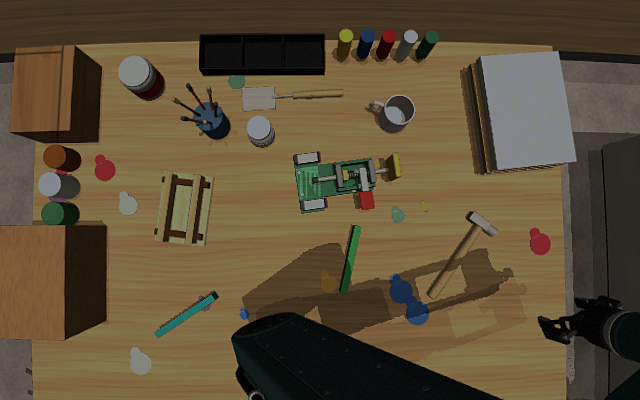

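View pics/scene0.png

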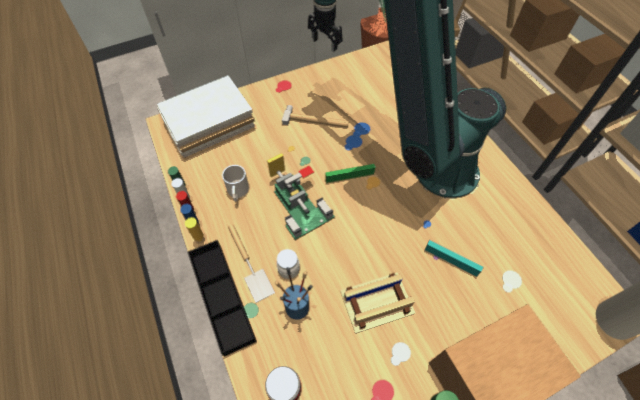

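The top view shows the stamp at (340,183), with its yellow handle at (393,167) and red paddle at (367,200). The rack is at (185,208), and the scene view shows a blue face there at about (370,292). Possible mix-ups are the green bar (350,260), the turquoise bar (187,314) and the plain bar in the rack. I'll check the choice in one close crop.

```bash
python3 - <<'E'
import cv2,numpy as np
t=cv2.imread('pics/top0.png');s=cv2.imread('pics/scene0.png')
g=lambda im,x,y,w,h,W,H:cv2.resize(im[y:y+h,x:x+w],(W,H),interpolation=cv2.INTER_CUBIC)
a=g(t,285,140,125,80,800,512)
b=g(t,145,165,75,85,400,453);c=g(s,335,265,85,70,400,330)
cv2.imwrite('pics/c1.png',cv2.convertScaleAbs(a,alpha=1.5))
o=np.zeros((453,800,3),np.uint8);o[:,:400]=b;o[:330,400:]=c
cv2.imwrite('pics/c2.png',cv2.convertScaleAbs(o,alpha=1.5))
E
```

```text
(no output)
```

View pics/c1.png

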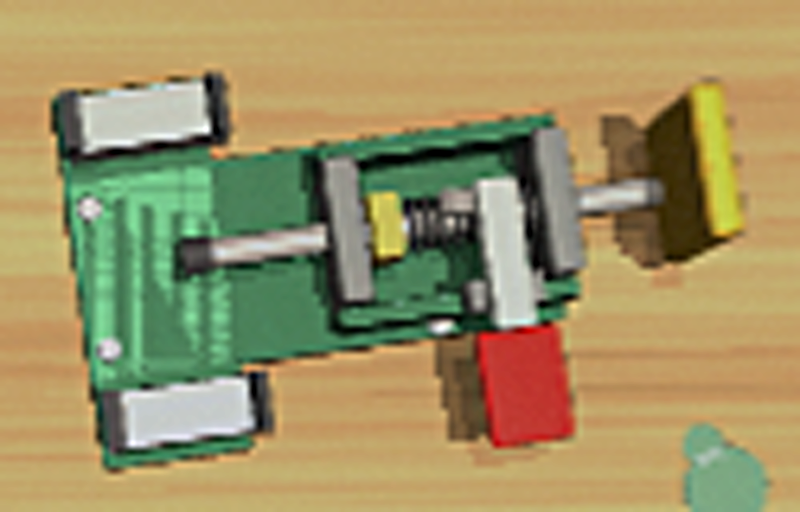

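View pics/c2.png

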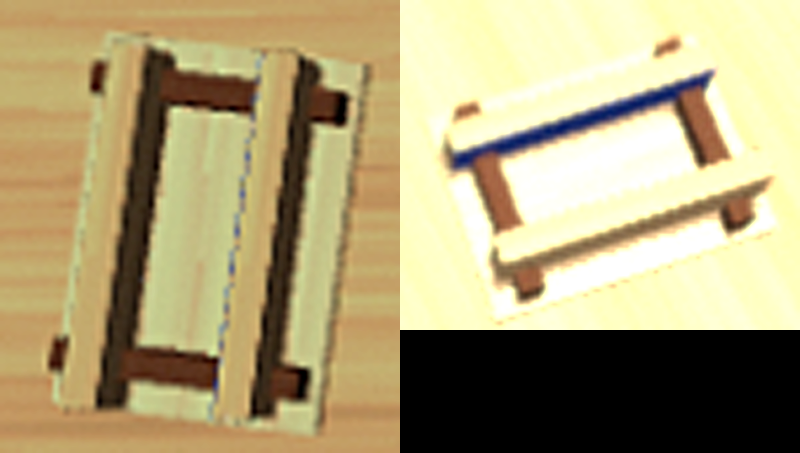

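Crop c1: the stamp's supports are at crop (145,116) and (186,412), the handle top at (718,160) and the paddle at (527,385). Crop c2: the right-hand bar in the top view, nearer the stamp, has the blue face on its left (+y) side, so that is the bar I want.

```bash
python3 - <<'E'
from h import *
from scipy.optimize import least_squares
p=cam('top')  # fixed cam
C=np.array([[186,412],[145,116],[718,160],[527,385]]);uv=[285,140]+(C+.5)/6.4-.5
M=np.array([[61.5,62,36],[61.5,-62,36],[-150,0,120],[-71,80,78.]])
def W(q,M):
    c,s=np.cos(q[2]),np.sin(q[2]);return np.c_[q[0]+c*M[:,0]-s*M[:,1],q[1]+s*M[:,0]+c*M[:,1],M[:,2]]
r=least_squares(lambda q:(proj(p,W(q,M))-uv).ravel(),[450,-50,1.5])
print('stamp',r.x,r.fun.reshape(-1,2).round(2))
P=np.array([[61.5,0,45],[-150,0,95],[-71,80,78]]);print(W(r.x,P).round(1))
D=np.array([[280,52],[235,418],[262,52],[298,52],[217,415],[253,418],[128,42],[80,405]]);uv=[145,165]+(D+.5)/5.333-.5
X=unproj(p,uv,51);print(X.round(1))
d=X[0]-X[1];print('len',np.linalg.norm(d),'ang',np.arctan2(d[1],d[0]),'c',(X[2:6].mean(0)),(X[0]+X[1])/2,'plain',(X[6]+X[7])/2)
n=np.array([-d[1],d[0]])/np.linalg.norm(d); print('spacing',((X[6]+X[7])/2-(X[0]+X[1])/2)[:2]@n[:2])
print(cam('wrist')['R'][2], -cam('wrist')['R'].T@cam('wrist')['t'])
print(cv2.Rodrigues(observe()['tool_rot'])[0].round(3))
E
```

```text
stamp [551.58433918 -90.33673616   1.71013013] [[ 0.26 -0.48]
 [-0.29 -0.45]
 [-0.17 -1.11]
 [ 0.2   2.03]]
[[ 543.   -29.4   45. ]
 [ 572.4 -238.9   95. ]
 [ 482.2 -171.8   78. ]]
[[559.2 264.9  51. ]
 [381.8 285.5  51. ]
 [559.3 273.7  51. ]
 [559.1 256.1  51. ]
 [383.3 294.3  51. ]
 [381.7 276.8  51. ]
 [564.9 339.7  51. ]
 [388.5 361.2  51. ]]
len 178.59628721835472 ang -0.1157796419248147 c [470.86023766 275.21885531  51.        ] [470.49928787 275.21394294  51.        ] plain [476.73939807 350.44524781  51.        ]
spacing 75.44849755704605
[-0.27078557 -0.11399312 -0.95586649] [ 303.6011802  -523.06913448  372.42084115]
[[ 0.92   0.391 -0.   ]
 [ 0.391 -0.92   0.002]
 [ 0.    -0.002 -1.   ]]
```

The fit holds: bar spacing is 75.4 mm against 75, and length 178.6 against 180. Next I'll go above the handle.

{"api": "step_arm", "payload": {"plan": [[0,[0.034,0.031,0],-0.026],[0,[0.034,0.031,0],-0.026],[0,[0.034,0.031,0],-0.026],[0,[0.034,0.031,0],-0.026],[0,[0.034,0.031,0],-0.026],[0,[0.034,0.031,0],-0.026],[0,[0.034,0.031,0],-0.026],[0,[0.034,0.031,0],-0.026],[0,[0.034,0.031,0],-0.026],[0,[0.032,0.033,0],-0.026],[0,[0,0,0],0]], "squeeze": 40}}

```text
time: 1.48
eef_pos: [574.3, -237.6, 203.1]
tool_rot: [-3.132, -0.228, -0.0]
wrist_force: [-0.6, -0.8, -0.4]
grip_width: 0.498
grasp_force: 0.0
```

```bash
python3 - <<'E'
from h import *
p=cam('wrist'); o=observe(); im=get_image('wrist'); save('w1',im)
print(o['time'],o['eef_pos'],cv2.Rodrigues(o['tool_rot'])[0][:,1],o['grip_width'])
np.savez('w1.npz',**{k:p[k] for k in['R','t','f','cx','cy','k1']})
q=[551.58,-90.34,1.7101]
c,s=np.cos(q[2]),np.sin(q[2])
for M in [[-157,30,120],[-157,-30,120],[-143,30,120],[-143,-30,120]]:
  print(M,proj(p,[q[0]+c*M[0]-s*M[1],q[1]+s*M[0]+c*M[1],M[2]]).round(0))
E
```

```text
1.475 [ 574.28364678 -237.58167138  203.08220643] [ 0.14494454 -0.98943914 -0.00112341] 0.49751313418614634
[-157, 30, 120] [[326. 232.]]
[-157, -30, 120] [[327. 171.]]
[-143, 30, 120] [[311. 232.]]
[-143, -30, 120] [[311. 171.]]
```

View pics/w1.png

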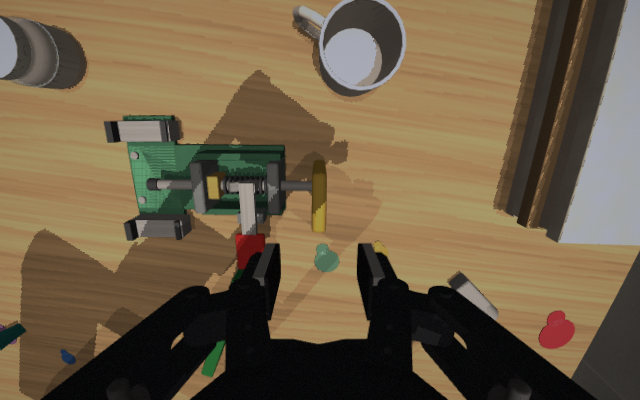

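The handle in the wrist view, about (319,195), matches the prediction to within a pixel. I'll descend and grip it.

{"api": "step_arm", "payload": {"plan": [[0,[-0.002,-0.001,-0.04],0],[0,[0,0,-0.045],0],[0,[0,0,-0.042],0],[0,[0,0,0],0],[-1,[0,0,0],0],[-1,[0,0,0],0],[-1,[0,0,0],0],[-1,[0,0,0],0]], "squeeze": 40}}

```text
time: 2.52
eef_pos: [571.2, -241.0, 78.6]
tool_rot: [3.133, 0.222, 0.003]
wrist_force: [-2.9, 2.9, 6.2]
grip_width: 0.15
grasp_force: 43.6
```

{"api": "step_arm", "payload": {"plan": [[-1,[0.002,-0.016,0],0],[-1,[0.002,-0.016,0],0],[-1,[0.002,-0.016,0],0],[-1,[0.002,-0.012,0],0],[-1,[0.001,-0.004,0],0],[-1,[0,0,0],0]]}}

```text
time: 3.28
eef_pos: [579.4, -302.7, 78.6]
tool_rot: [-3.13, -0.221, -0.0]
wrist_force: [-3.6, 10.5, 11.4]
grip_width: 0.15
grasp_force: 44.1
```

{"api": "step_arm", "payload": {"plan": [[-1,[0,-0.002,0],0],[-1,[0,0,0],0],[-1,[0,0.003,0],0],[-1,[0,0.003,0],0],[-1,[0,0,0],0]]}}

```text
time: 3.9
eef_pos: [578.7, -298.0, 78.6]
tool_rot: [-3.129, -0.222, 0.002]
wrist_force: [-4.9, 12.0, 10.8]
grip_width: 0.15
grasp_force: 44.2
```

{"api": "step_arm", "payload": {"plan": [[-1,[0,0.002,0],0],[-1,[0,0.001,0],0],[-1,[0,0,0],0]]}}

```text
time: 4.28
eef_pos: [578.4, -295.7, 78.6]
tool_rot: [-3.13, -0.223, 0.002]
wrist_force: [-6.8, 9.3, 11.4]
grip_width: 0.147
grasp_force: 44.2
```

{"api": "step_arm", "payload": {"plan": [[-1,[0,0.001,0],0],[-1,[0,0,0],0]]}}

```text
time: 4.53
eef_pos: [578.4, -295.6, 78.6]
tool_rot: [-3.132, -0.223, 0.002]
wrist_force: [-6.8, 6.6, 10.4]
grip_width: 0.144
grasp_force: 44.1
```

```bash
python3 - <<'E'
from h import *
im=get_image('top'); cv2.imwrite('pics/c3.png',cv2.convertScaleAbs(cv2.resize(im[130:230,280:430,::-1],(750,500),interpolation=cv2.INTER_CUBIC),alpha=1.6))
o=observe();print(o['wrist_force'],o['eef_pos'])
E
```

```text
[-6.34450054  7.31585137 10.20899405] [ 578.44204852 -295.66502379   78.60698897]
```

View pics/c3.png

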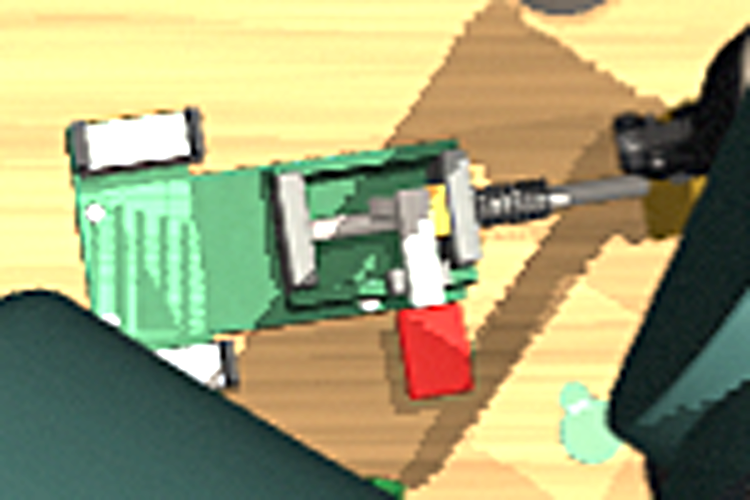

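The position stopped following the command while the force fell, and the picture shows the yellow block behind the sear, so the striker is caught. I'll let go.

{"api": "step_arm", "payload": {"plan": [[-1,[0,0.001,0],0],[-1,[0,0,0],0],[0,[0,0,0],0],[0,[0,0,0],0],[0,[0,0,0],0],[0,[0,0,0],0],[0,[0,0,0.03],0],[0,[0,0,0.05],0],[0,[0,0,0.05],0],[0,[0,0,0],0]]}}

```text
time: 5.82
eef_pos: [582.7, -298.2, 211.8]
tool_rot: [3.128, 0.222, 0.012]
wrist_force: [0.4, 0.7, -0.2]
grip_width: 0.501
grasp_force: 0.0
```

{"api": "step_arm", "payload": {"plan": [[0,[-0.009,0.048,0],-0.0215],[0,[-0.009,0.048,0],-0.0215],[0,[-0.009,0.048,0],-0.0215],[0,[-0.009,0.048,0],-0.0215],[0,[-0.009,0.048,0],-0.0215],[0,[-0.009,0.048,0],-0.0215],[0,[-0.009,0.048,0],-0.0215],[0,[-0.009,0.048,0],-0.0215],[0,[-0.009,0.048,0],-0.0215],[0,[-0.009,0.048,0],-0.0215],[0,[-0.01,0.048,0],-0.0215],[0,[-0.01,0.045,0],-0.0215]]}}

```text
time: 7.32
eef_pos: [468.6, 278.2, 205.6]
tool_rot: [3.136, -0.183, -0.002]
wrist_force: [0.5, -0.8, 0.7]
grip_width: 0.499
grasp_force: 0.0
```

{"api": "step_arm", "payload": {"plan": [[0,[0,0,0],0]]}}

```text
time: 7.45
eef_pos: [468.2, 279.3, 205.6]
tool_rot: [-3.136, 0.176, 0.002]
wrist_force: [0.9, -0.3, 0.1]
grip_width: 0.499
grasp_force: 0.0
```

```bash
python3 - <<'E'
from h import *
p=cam('wrist'); o=observe(); im=get_image('wrist'); save('w2',im)
print(o['time'],o['eef_pos'],cv2.Rodrigues(o['tool_rot'])[0][:,1],o['grip_width'])
a=-.1158;u=np.array([np.cos(a),np.sin(a)]);n=np.array([-u[1],u[0]])
for i in(-90,90):
  for j in(-9,9): print(i,j,proj(p,np.r_[[470.7,275.2]+u*i+n*j,51]).round(0))
im2=get_image('top'); cv2.imwrite('pics/c4.png',im2[...,::-1])
E
```

```text
7.45 [468.2072027  279.26190804 205.55943929] [-1.12089964e-01 -9.93698059e-01 -8.74557492e-05] 0.4994007415953518
-90 -9 [[328. 250.]]
-90 9 [[313. 250.]]
90 -9 [[330.  99.]]
90 9 [[313.  99.]]
```

View pics/w2.png

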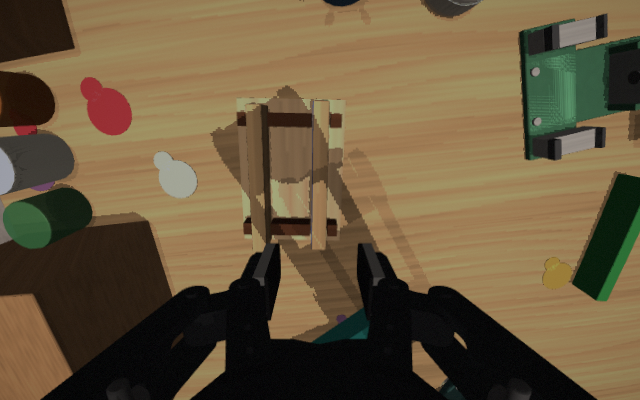

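The bar is where predicted, at cols 312–328 and rows 99–250. I'll descend, grip it and lift.

{"api": "step_arm", "payload": {"plan": [[0,[0.0025,-0.004,-0.05],0],[0,[0,0,-0.05],0],[0,[0,0,-0.05],0],[0,[0,0,-0.033],0],[0,[0,0,0],0],[-1,[0,0,0],0],[-1,[0,0,0],0],[-1,[0,0,0],0]], "squeeze": 30}}

```text
time: 8.55
eef_pos: [473.2, 273.2, 25.0]
tool_rot: [-3.135, 0.182, -0.004]
wrist_force: [0.8, 0.0, -0.2]
grip_width: 0.0
grasp_force: 0.0
```

```bash
python3 - <<'E'
from h import *
a=get_image('wrist');b=get_image('scene');p=cam('wrist');print(observe()['eef_pos'],proj(p,[470.7,275.2,51]))
t=get_image('top')
o=np.zeros((600,800,3),np.uint8)
o[:375,:600]=cv2.resize(a,(600,375)); o[375:,:400]=cv2.resize(b[230:343,295:495],(400,225)); o[375:,400:]=cv2.resize(t[150:262,110:310],(400,225))
save('m1',cv2.convertScaleAbs(o,alpha=1.3))
E
```

```text
[472.62692839 273.09636009  24.53401021] [[313.7042395  259.25508807]]
```

View pics/m1.png

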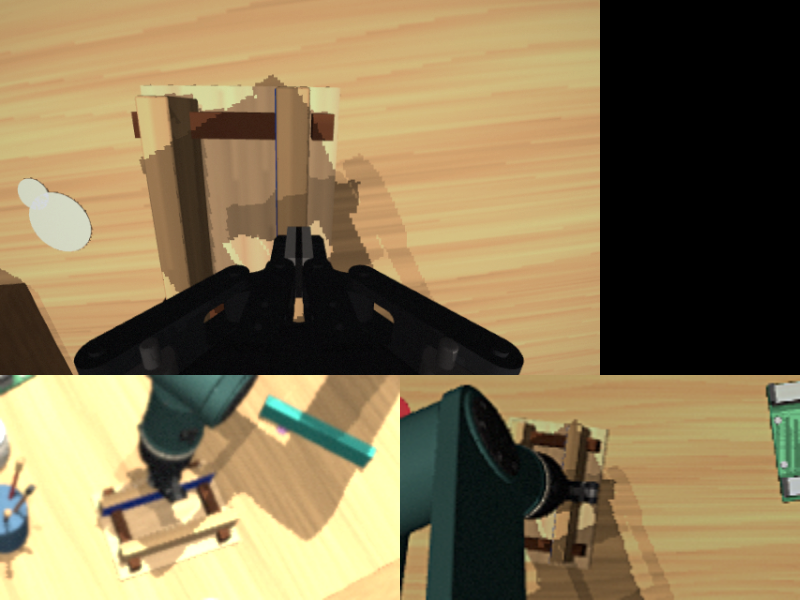

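```bash
python3 - <<'E'
from h import *
p=cam('wrist');o=observe();print(-p['R'].T@p['t'],o['eef_pos'],'tcp px',proj(p,o['eef_pos']),cv2.Rodrigues(o['tool_rot'])[0].round(3))
a=-.1158;u=np.array([np.cos(a),np.sin(a)]);n=np.array([-u[1],u[0]])
for i in(0,90):
  for j in(-9,9): print(i,j,[proj(p,np.r_[[470.7,275.2]+u*i+n*j,z]).round(0) for z in(51,6)])
print(unproj(p,[[294,92],[331,94]],51),o['grip_width'],o['wrist_force'])
im=get_image('wrist');c=cv2.resize(im[200:400,210:430],(792,720))[:600];save('w3',cv2.convertScaleAbs(c,alpha=2.2))
E
```

```text
[546.86300396 263.51319515 193.88857166] [472.47285372 273.06286366  24.34191066] tcp px [[317.19319375 236.72330375]] [[ 0.993 -0.116  0.001]
 [-0.116 -0.993  0.001]
 [ 0.001 -0.001 -1.   ]]
0 -9 [array([[330., 259.]]), array([[327., 229.]])]
0 9 [array([[298., 259.]]), array([[302., 229.]])]
90 -9 [array([[332.,  88.]]), array([[328.,  95.]])]
90 9 [array([[294.,  88.]]), array([[300.,  95.]])]
[[559.56133642 273.81812359  51.        ]
 [556.62350825 256.43437313  51.        ]] -0.004285832499196422 [-0.19043831 -0.08835026 -0.47715139]
```

View pics/w3.png

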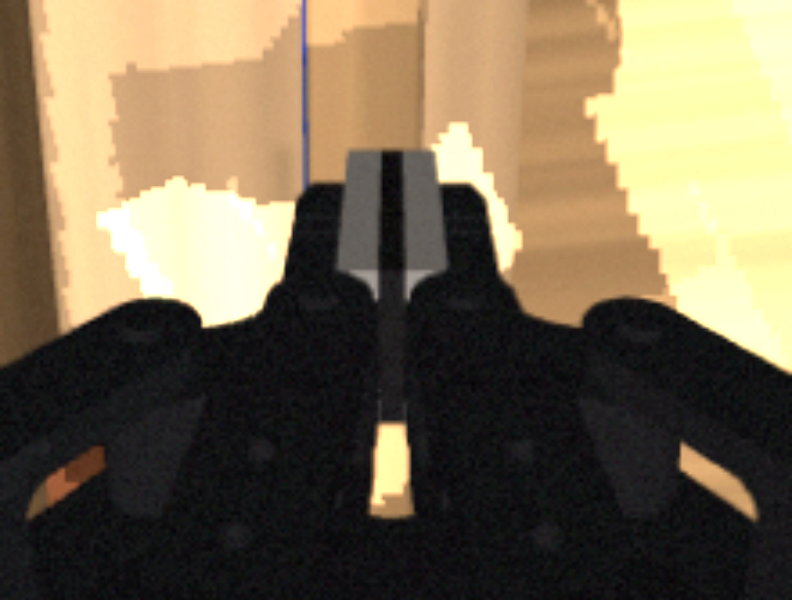

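The tips' pixel (row 242) fits a height of about 50 mm rather than 24, so the fingers closed just above the bar. I'll open, go lower in guarded steps and close again.

{"api": "step_arm", "payload": {"plan": [[0,[0,0,0],0],[0,[0,0,0],0],[0,[0,0,0],0],[0,[0,0.001,-0.006],0],[0,[0,0,-0.006],0],[0,[0,0,0],0]]}}

```text
time: 9.5
eef_pos: [471.5, 273.5, 10.9]
tool_rot: [3.136, -0.182, -0.002]
wrist_force: [0.4, -0.0, 0.4]
grip_width: 0.508
grasp_force: 0.0
```

{"api": "step_arm", "payload": {"plan": [[0,[0,0,-0.004],0],[0,[0,0,-0.003],0],[0,[0,0,0],0],[-0.5,[0,0,0],0],[-0.7,[0,0,0],0],[-0.7,[0,0,0],0],[-0.7,[0,0,0],0]]}}

```text
time: 10.38
eef_pos: [472.3, 274.1, 4.8]
tool_rot: [-3.136, 0.183, -0.001]
wrist_force: [0.8, 2.5, -0.3]
grip_width: 0.209
grasp_force: 32.1
```

Gripped: an opening of 0.209 is 17.8 mm. The fingertips therefore sit about 27–35 mm above the reported TCP, and I'll allow for that. Next I'll lift the bar, carry it and stand it on the clear bench, already turned to the stamp's heading.

{"api": "step_arm", "payload": {"plan": [[-0.7,[0,0,0.02],0],[-0.7,[0,0,0.04],0],[-0.7,[0.007,-0.034,0],0.064],[-0.7,[0.007,-0.034,0],0.064],[-0.7,[0.007,-0.033,0],0.064],[-0.7,[0.007,-0.033,0],0.063],[-0.7,[0,0,0],0],[-0.7,[0,0,-0.03],0],[-0.7,[0,0,-0.025],0],[-0.7,[0,0,-0.006],0],[-0.7,[0,0,0],0]]}}

```text
time: 11.75
eef_pos: [499.8, 140.2, 3.6]
tool_rot: [-3.134, -0.218, 0.001]
wrist_force: [0.2, -0.5, -0.3]
grip_width: 0.202
grasp_force: 33.4
```

{"api": "step_arm", "payload": {"plan": [[-0.7,[0,0,-0.003],0],[-0.7,[0,0,-0.001],0],[-0.7,[0,0,0],0],[0.0,[0,0,0],0],[0.6,[0,0,0],0],[0.6,[0,0,0],0],[0.6,[0,0,-0.008],0],[0.6,[0,0,0],0]]}}

```text
time: 12.75
eef_pos: [499.4, 139.7, -9.1]
tool_rot: [3.134, 0.218, -0.002]
wrist_force: [0.7, -0.5, 0.1]
grip_width: 0.804
grasp_force: 0.0
```

```bash
python3 - <<'E'
from h import *
o=observe();print(o['eef_pos'],o['wrist_force'],o['grip_width'])
a=get_image('wrist');b=get_image('scene');u=proj(cam('scene'),[500,140,30])[0].astype(int);print(u)
b=b[u[1]-50:u[1]+50,u[0]-80:u[0]+80]
o=np.zeros((600,800,3),np.uint8)
o[:300,:480]=cv2.resize(a,(480,300)); o[300:,:480]=cv2.resize(b,(480,300))
save('m2',cv2.convertScaleAbs(o[:,:480],alpha=1.2))
E
```

```text
[499.42429463 139.69166001  -9.07519405] [ 0.67383177 -0.47756035  0.06032797] 0.8038683593359944
[343 253]
```

View pics/m2.png

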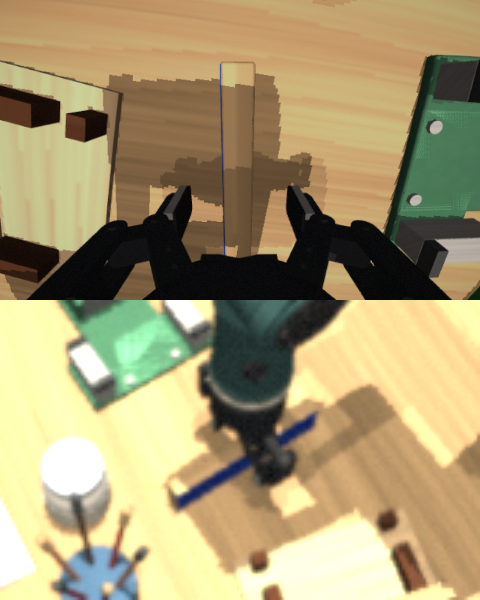

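The bar stands on the bench with its blue face toward the rack, fingers open around it, and the stamp is clear to the right. I'll push its top toward the stamp.

{"api": "step_arm", "payload": {"plan": [[0.6,[0.002,-0.012,0],0],[0.6,[0.001,-0.01,0],0],[0.6,[0.001,-0.006,0],0],[0.6,[0.001,-0.006,0],0],[0.6,[0.001,-0.006,0],0],[0.6,[0,-0.004,0],0],[0.6,[0,0,0],0],[0.6,[0,0,0],0]]}}

```text
time: 13.85
eef_pos: [506.0, 95.9, -8.3]
tool_rot: [-3.134, -0.218, 0.0]
wrist_force: [0.5, 0.5, -1.0]
grip_width: 0.799
grasp_force: 0.0
```

```bash
cat > bl.py <<'E'
from h import *
# blue bar face segmentation in a camera, corners on plane z
def blue(n,z,minA=30):
    p=cam(n);im=get_image(n);h=cv2.cvtColor(im,cv2.COLOR_RGB2HSV)
    m=cv2.inRange(h,(108,120,35),(128,255,255));m=cv2.morphologyEx(m,cv2.MORPH_CLOSE,np.ones((3,3),np.uint8))
    k,l,s,c=cv2.connectedComponentsWithStats(m)
    for i in range(1,k):
        if s[i,4]>=minA:
            pts=np.argwhere(l==i)[:,::-1].astype(np.float32)
            X=unproj(p,pts,z)[:,:2].astype(np.float32);r=cv2.minAreaRect(X)
            print(n,'area',s[i,4],'px',c[i].round(0),'rect',np.round(r[0],1),np.round(r[1],1),round(r[2],1))
    return im,m
E
python3 - <<'E'
from bl import *
o=observe();print(o['eef_pos'],o['wrist_force'])
for n in('top','scene','wrist'): blue(n,18)
E
```

```text
[506.04344389  95.91957252  -8.33635569] [ 0.48669647  0.52360589 -0.98547272]
top area 47 px [410. 304.] rect [ 211.  -296.4] [20.8 30.4] 8.8
scene area 130 px [636. 232.] rect [-424.9  485.6] [81.9 36.5] 41.7
scene area 146 px [354. 237.] rect [440.   97.6] [47.5 38.8] 3.4
scene area 330 px [327. 253.] rect [535.2 110.6] [110.5  40.7] 7.0
wrist area 19552 px [295. 210.] rect [515.2 109.3] [150.8  42.7] 7.8
```

{"api": "step_arm", "payload": {"plan": [[0.6,[0,0,0.02],0],[0.6,[-0.002,0.005,0.04],0],[0.6,[-0.002,0.006,0.04],0],[0.6,[0,0,0],0],[0.6,[0,0,0],0]]}}

```text
time: 14.62
eef_pos: [501.7, 106.9, 91.4]
tool_rot: [-3.134, -0.218, 0.0]
wrist_force: [-0.4, -0.7, -0.3]
grip_width: 0.8
grasp_force: 0.0
```

```bash
python3 - <<'E'
from bl import *
o=observe();print(o['eef_pos'],o['wrist_force'],cv2.Rodrigues(o['tool_rot'])[0][:,1])
for n in('scene','wrist'): blue(n,18,100)
E
```

```text
[501.73599615 106.86741532  91.37910084] [-0.35507594 -0.67172768 -0.29465117] [ 1.38662315e-01 -9.90339717e-01 -8.02864795e-05]
scene area 126 px [636. 232.] rect [-427.  486.] [79.2 33.2] 41.6
scene area 503 px [335. 249.] rect [503.5 106.4] [174.5  41.1] 7.2
wrist area 9053 px [317. 189.] rect [502.3 107.5] [176.6  42.7] 7.8
```

Both cameras agree that the bar lies flat with blue up, at (502.5, 107.2) and heading 0.136. Now a guarded descent across its width.

{"api": "step_arm", "payload": {"plan": [[0.5,[0,0,-0.04],0],[0.5,[0,0,-0.04],0],[0.5,[0,0,-0.02],0],[0.5,[0,0,-0.006],0],[0.5,[0,0,0],0]]}}

```text
time: 15.35
eef_pos: [501.7, 106.7, -14.9]
tool_rot: [-3.134, -0.218, 0.002]
wrist_force: [-0.9, 0.2, -0.4]
grip_width: 0.75
grasp_force: 0.0
```

{"api": "step_arm", "payload": {"plan": [[0.5,[0,0,-0.004],0],[0.5,[0,0,0],0]]}}

```text
time: 15.6
eef_pos: [502.6, 106.9, -17.9]
tool_rot: [-3.134, -0.218, -0.002]
wrist_force: [0.6, -0.1, 0.3]
grip_width: 0.748
grasp_force: 0.0
```

```bash
python3 - <<'E'
from h import *
p=cam('wrist');print(p['f'],-p['R'].T@p['t'],p['R'][2],observe()['eef_pos'],observe()['grip_width'])
im=get_image('wrist');h=cv2.cvtColor(im,cv2.COLOR_RGB2HSV)
d=(im.max(2)<75)&(h[...,1]<60)
for r in range(215,300,5):
    c=np.flatnonzero(d[r]);L=c[c<317];R=c[c>=317];print(r,L.min() if len(L) else 0,L.max() if len(L) else 0,R.min() if len(R) else 0,R.max() if len(R) else 0,end=' | ')
# where would tips appear if at height z (inner faces at opening)
o=observe();T=cv2.Rodrigues(o['tool_rot'])[0];w=o['grip_width']*85/2
print()
for z in(0,5,10,15,20,25,30,35,40):
    P=np.array([o['eef_pos']+T[:,0]*11+T[:,1]*s*w for s in(-1,1)]);P[:,2]=z;print(z,proj(p,P).round(0).tolist())
E
```

```text
282.0182588581984 [576.73477791 116.54374837 151.68046725] [-0.29008673 -0.04074108 -0.95613276] [502.56508719 106.86863524 -17.86869908] 0.7482305578395833
215 0 0 0 0 | 220 0 0 0 0 | 225 0 0 358 358 | 230 0 0 0 0 | 235 0 0 0 0 | 240 0 0 0 0 | 245 0 0 357 357 | 250 242 257 379 394 | 255 239 258 379 397 | 260 230 275 379 408 | 265 225 259 356 512 | 270 222 258 378 504 | 275 219 259 378 503 | 280 216 276 378 421 | 285 209 257 355 427 | 290 201 256 381 436 | 295 152 277 383 485 | 
0 [[262.0, 232.0], [372.0, 232.0]]
5 [[261.0, 235.0], [374.0, 235.0]]
10 [[259.0, 239.0], [375.0, 239.0]]
15 [[257.0, 242.0], [377.0, 243.0]]
20 [[255.0, 247.0], [379.0, 247.0]]
25 [[253.0, 251.0], [381.0, 251.0]]
30 [[251.0, 256.0], [383.0, 256.0]]
35 [[248.0, 261.0], [386.0, 261.0]]
40 [[246.0, 266.0], [388.0, 266.0]]
```

Tips show at about z = 18–20 mm; I'll go 9 mm lower, then grip.

{"api": "step_arm", "payload": {"plan": [[0.5,[0,0,-0.005],0],[0.4,[0,0,-0.004],0],[0.4,[0,0,0],0],[-0.1,[0,0,0],0],[-0.1,[0,0,0],0],[-0.1,[0,0,0],0]]}}

```text
time: 16.4
eef_pos: [502.1, 106.9, -27.3]
tool_rot: [-3.134, -0.218, -0.0]
wrist_force: [0.4, -0.3, 0.4]
grip_width: 0.522
grasp_force: 30.9
```

Gripped at 44.4 mm. Before placing I'll refine the seat from the saved top and wrist pictures, using the light support tops.

```bash
python3 - <<'E'
from h import *
q=[551.58,-90.34,1.7101];c,s=np.cos(q[2]),np.sin(q[2])
w=lambda M:np.array([q[0]+c*M[0]-s*M[1],q[1]+s*M[0]+c*M[1],M[2]])
z=np.load('w1.npz');pw={k:z[k] for k in z}
for f,p in(('top0',cam('top')),('w1',pw)):
    im=cv2.imread(f'pics/{f}.png');h=cv2.cvtColor(im,cv2.COLOR_BGR2HSV)
    C=[]
    for y in(62,-62):
        u=proj(p,w([61.5,y,36]))[0].astype(int);x0,y0=u[0]-30,u[1]-18
        H=h[y0:y0+36,x0:x0+60];m=((H[...,1]<50)&(H[...,2]>110)).astype(np.uint8)
        k,l,st,ce=cv2.connectedComponentsWithStats(m,connectivity=4);i=1+st[1:,4].argmax()
        pts=np.argwhere(l==i)[:,::-1]+[x0,y0];X=unproj(p,pts,36)
        r=cv2.minAreaRect(X[:,:2].astype(np.float32));C.append(r[0])
        print(f,y,'pred px',u,'n',st[i,4],'rect',np.round(r,1) if 0 else (np.round(r[0],1),np.round(r[1],1),round(r[2],1)),'pred',w([61.5,y,36])[:2].round(1))
    C=np.array(C);d=C[1]-C[0];print('mid',C.mean(0),'dist',np.linalg.norm(d),'bar ang',np.arctan2(d[1],d[0]))
E
```

```text
top0 62 pred px [313 203] n 165 rect (array([480.8, -37.9]), array([22. , 50.6]), 7.6) pred [481.6 -38. ]
top0 -62 pred px [306 157] n 166 rect (array([603.8, -20.9]), array([23.1, 51.3]), 7.9) pred [604.4 -20.8]
mid [542.28112793 -29.39667988] dist 124.18047768962458 bar ang 0.13679594347786803
w1 62 pred px [155 228] n 114 rect (array([481. , -15.7]), array([12.9, 27.1]), 67.4) pred [481.6 -38. ]
w1 -62 pred px [139 130] n 868 rect (array([603.2, -20.7]), array([23.1, 50.7]), 7.5) pred [604.4 -20.8]
mid [542.10762024 -18.17801762] dist 122.2582978227645 bar ang -0.04081810162218384
```

{"api": "step_arm", "payload": {"plan": [[-0.1,[0,0,0.03],0],[-0.1,[0,0,0.05],0],[-0.1,[0,0,0.03],0],[-0.1,[0,0,0],0]]}}

```text
time: 16.9
eef_pos: [504.2, 107.0, 84.9]
tool_rot: [-3.134, -0.218, -0.008]
wrist_force: [0.5, 0.2, -0.9]
grip_width: 0.516
grasp_force: 31.3
```

The seat is at (542.3, -29.4) with heading 0.137, and spacing is 124.2 mm against 124. I'll carry the bar over it.

{"api": "step_arm", "payload": {"plan": [[-0.1,[0.01,-0.034,0],0],[-0.1,[0.01,-0.034,0],0],[-0.1,[0.01,-0.034,0],0],[-0.1,[0.01,-0.0345,0],0],[-0.1,[0,0,0],0],[-0.1,[0,0,-0.03],0],[-0.1,[0,0,0],0],[-0.1,[0,0,0],0]]}}

```text
time: 17.9
eef_pos: [541.5, -29.0, 52.5]
tool_rot: [-3.133, -0.219, 0.002]
wrist_force: [-0.2, 0.0, 0.4]
grip_width: 0.518
grasp_force: 31.3
```

```bash
python3 - <<'E'
from bl import *
o=observe();print(o['eef_pos'],o['wrist_force'],cv2.Rodrigues(o['tool_rot'])[0][:,1],o['grasp_force'])
z=o['eef_pos'][2]+27.3+18
for n in('top','wrist','scene'): blue(n,z,100)
E
```

```text
[541.52686556 -29.03637923  52.47576749] [-0.23820992  0.04131127  0.4197399 ] [ 1.38933095e-01 -9.90301564e-01 -6.37924166e-04] 31.270383596420288
top area 453 px [314. 200.] rect [489.3 -37.8] [70.2 42. ] 8.0
wrist area 23633 px [318. 205.] rect [564.3 -26.8] [133.   42.9] 8.0
scene area 157 px [324. 196.] rect [482.5 -40.7] [50.6 39.4] 5.4
scene area 327 px [296. 211.] rect [579.5 -28.9] [104.7  42.9] 10.3
scene area 128 px [636. 232.] rect [-344.1  493.5] [76.4 31. ] 41.7
```

The bar is within about 1 mm of the seat line. I'll lower it.

{"api": "step_arm", "payload": {"plan": [[-0.1,[0,0.0006,-0.015],0],[-0.1,[0,0,-0.015],0],[-0.1,[0,0,-0.008],0],[-0.1,[0,0,-0.004],0],[-0.1,[0,0,0],0]]}}

```text
time: 18.68
eef_pos: [541.9, -29.1, 10.3]
tool_rot: [-3.134, -0.218, 0.001]
wrist_force: [-0.1, 0.3, -0.9]
grip_width: 0.517
grasp_force: 31.3
```

{"api": "step_arm", "payload": {"plan": [[-0.1,[0,0,-0.002],0],[-0.1,[0,0,0],0]]}}

```text
time: 18.92
eef_pos: [542.4, -29.1, 8.9]
tool_rot: [3.134, 0.218, 0.001]
wrist_force: [-0.8, 0.2, -0.0]
grip_width: 0.52
grasp_force: 31.3
```

{"api": "step_arm", "payload": {"plan": [[-0.1,[0,0,-0.0007],0],[-0.1,[0,0,0],0],[0.1,[0,0,0],0],[0.35,[0,0,0],0],[0.35,[0,0,0],0],[0.35,[0,0,0.03],0],[0.35,[0,0,0.05],0],[0.35,[0,0,0.05],0],[0.35,[0,0,0],0],[0.35,[0,0,0],0]]}}

```text
time: 20.18
eef_pos: [541.6, -29.0, 137.6]
tool_rot: [-3.134, -0.218, 0.001]
wrist_force: [-0.5, 0.5, -0.6]
grip_width: 0.671
grasp_force: 0.0
```

```bash
python3 - <<'E'
from bl import *
o=observe();print(o['eef_pos'],o['wrist_force'])
for n in('top','wrist','scene'): blue(n,54,100)
# yellow handle in top
im=get_image('top');h=cv2.cvtColor(im,cv2.COLOR_RGB2HSV);m=cv2.inRange(h,(22,150,60),(34,255,255));m[:, :370]=0;m[:130]=0;m[230:]=0;m[:,430:]=0
X=unproj(cam('top'),np.argwhere(m)[:,::-1],120);print('handle',m.sum()/255,X.mean(0) if len(X) else 0)
p=cam('wrist');
E
```

```text
[541.64701829 -28.99402523 137.58823402] [-0.49705273  0.4998473  -0.62820957]
top area 509 px [313. 198.] rect [497.  -36.9] [84.5 42. ] 7.6
wrist area 8422 px [319. 186.] rect [542.8 -29.8] [176.6  42.6] 7.9
wrist area 521 px [452. 389.] rect [ 324.  -225.2] [56.8 28.3] 51.9
scene area 578 px [308. 213.] rect [545.1 -34.6] [175.1  46.4] 7.9
scene area 128 px [636. 232.] rect [-389.1  489.9] [79.4 32.2] 41.7
handle 166.0 [ 538.43653671 -299.28875262  120.        ]
```

The bar is seated at (542.8, -29.8), flat, and the striker is still cocked with the handle at y ≈ -299. Next, shut fingers over the paddle.

{"api": "step_arm", "payload": {"plan": [[-1,[-0.015,-0.036,0],0],[-1,[-0.015,-0.036,0],0],[-1,[-0.015,-0.036,0],0],[-1,[-0.0145,-0.035,0],0],[-1,[0,0,0],0],[-1,[0,0,-0.03],0],[-1,[0,0,-0.03],0],[-1,[0,0,-0.016],0],[-1,[0,0,0],0]]}}

```text
time: 21.5
eef_pos: [481.4, -170.5, 60.3]
tool_rot: [-3.131, -0.218, 0.005]
wrist_force: [0.2, 0.4, 0.5]
grip_width: -0.0
grasp_force: 0.0
```

```bash
python3 - <<'E'
from h import *
o=observe();p=cam('wrist');print(o['eef_pos'],o['wrist_force'],o['grip_width'])
im=get_image('wrist');h=cv2.cvtColor(im,cv2.COLOR_RGB2HSV)
m=cv2.inRange(h,(0,150,50),(6,255,255))|cv2.inRange(h,(174,150,50),(180,255,255))
k,l,s,c=cv2.connectedComponentsWithStats(m)
for i in range(1,k):
    if s[i,4]>60:
        X=unproj(p,np.argwhere(l==i)[:,::-1],78)[:,:2].astype(np.float32);r=cv2.minAreaRect(X);print(s[i],r,cv2.boxPoints(r).round(0).tolist())
E
```

```text
[ 481.37267766 -170.49428074   60.27192163] [0.16790907 0.35144171 0.4938668 ] -0.0004948690855631416
[ 290  200   58   61 2597] ((492.6778259277344, -169.6304168701172), (37.6866340637207, 32.87750244140625), 8.043936729431152) [[472.0, -156.0], [476.0, -189.0], [514.0, -183.0], [509.0, -151.0]]
```

The paddle shows where expected (33 mm wide). I'll press with force checks.

{"api": "step_arm", "payload": {"plan": [[-1,[0,0,-0.008],0],[-1,[0,0,-0.005],0],[-1,[0,0,0],0]]}}

```text
time: 21.92
eef_pos: [482.8, -172.1, 49.0]
tool_rot: [3.134, 0.218, 0.001]
wrist_force: [-0.3, 1.0, 0.3]
grip_width: -0.002
grasp_force: 0.0
```

{"api": "step_arm", "payload": {"plan": [[-1,[0,0,-0.004],0],[-1,[0,0,0],0]]}}

```text
time: 22.18
eef_pos: [482.4, -172.1, 45.0]
tool_rot: [-3.134, -0.218, 0.0]
wrist_force: [-1.6, -0.5, 1.8]
grip_width: -0.003
grasp_force: 0.9
```

Contact; now press further.

{"api": "step_arm", "payload": {"plan": [[-1,[0,0,-0.004],0],[-1,[0,0,-0.003],0],[-1,[0,0,0],0]]}}

```text
time: 22.55
eef_pos: [482.7, -172.1, 37.7]
tool_rot: [-3.134, -0.218, 0.0]
wrist_force: [-0.1, -0.9, 2.8]
grip_width: 0.002
grasp_force: 1.2
```

```bash
cat > st.py <<'E'
from bl import *
o=observe();print(o['eef_pos'],o['wrist_force'])
im=get_image('top');h=cv2.cvtColor(im,cv2.COLOR_RGB2HSV);m=cv2.inRange(h,(22,150,60),(34,255,255));m[:, :370]=0;m[:130]=0;m[230:]=0;m[:,430:]=0
X=unproj(cam('top'),np.argwhere(m)[:,::-1],120);print('handle',m.sum()/255,X.mean(0) if len(X) else 0, X[:,1].min(),X[:,1].max())
for n in('top','wrist','scene'): blue(n,54,200)
E
python3 st.py
```

```text
[ 482.68805659 -172.10698096   37.74990606] [-0.08931241 -0.93250831  2.82874987]Traceback (most recent call last):
  File "st.py", line 4, in <module>
    X=unproj(cam('top'),np.argwhere(m)[:,::-1],120);print('handle',m.sum()/255,X.mean(0) if len(X) else 0, X[:,1].min(),X[:,1].max())
                                                                                                           ~~~~~~~~~~^^
    return umr_minimum(a, axis, None, out, keepdims, initial, where)
ValueError: zero-size array to reduction operation minimum which has no identity
```

{"api": "step_arm", "payload": {"plan": [[-1,[0,0,-0.003],0],[-1,[0,0,-0.002],0],[-1,[0,0,0],0],[-1,[0,0,0],0]]}}

```text
time: 23.1
eef_pos: [483.2, -172.2, 34.8]
tool_rot: [3.133, 0.218, 0.002]
wrist_force: [-5.0, 2.5, 24.0]
grip_width: -0.001
grasp_force: 11.4
```

{"api": "step_arm", "payload": {"plan": [[-1,[0,0,0.03],0],[-1,[0,0,0.05],0],[-1,[0,0,0.05],0],[-1,[-0.03,0.04,0.01],0],[-1,[-0.03,0.04,0],0],[-1,[0,0.05,0],0],[-1,[0,0.05,0],0],[-1,[0,0,0],0],[-1,[0,0,0],0]]}}

```text
time: 24.22
eef_pos: [422.8, 7.7, 172.9]
tool_rot: [3.133, 0.22, 0.0]
wrist_force: [-0.2, 0.5, 0.4]
grip_width: -0.004
grasp_force: 0.0
```

```bash
python3 st.py
```

```text
[422.80704765   7.68453886 172.8975628 ] [-0.22132206  0.46641208  0.35249702]
handle 176.0 [ 537.2867782  -268.53308696  120.        ] -313.8669295607976 -238.93147050976097
top area 765 px [308. 169.] rect [567.5 -22.2] [126.8  42.8] 7.9
wrist area 7429 px [368.  81.] rect [529.3 -27.4] [151.   43.3] 7.7
wrist area 1166 px [490. 320.] rect [ 283.9 -246.9] [107.7  45.8] 66.7
scene area 607 px [308. 214.] rect [544.2 -28.4] [175.1  45.9] 7.5
```

```bash
python3 - <<'E'
from h import *
p=cam('top')
for f in(None,):
    im=get_image('top');h=cv2.cvtColor(im,cv2.COLOR_RGB2HSV);m=cv2.inRange(h,(22,150,60),(34,255,255));k,l,s,c=cv2.connectedComponentsWithStats(m)
    im0=cv2.imread('pics/top0.png');m0=cv2.inRange(cv2.cvtColor(im0,cv2.COLOR_BGR2HSV),(22,150,60),(34,255,255));k0,l0,s0,c0=cv2.connectedComponentsWithStats(m0)
    for S,C in((s,c),(s0,c0)):
        for i in range(1,len(S)):
            if S[i,4]>15 and 360<C[i,0]<430 and 130<C[i,1]<225: print(S[i],C[i].round(1),unproj(p,C[i],115).round(1))
        print('-')
    r=lambda h:cv2.countNonZero(cv2.inRange(h,(0,150,50),(6,255,255))[185:215,350:380]);print('red',r(h),r(cv2.cvtColor(im0,cv2.COLOR_BGR2HSV)))
E
```

```text
[398 152   8  24 116] [401.4 163.8] [[ 572.4 -252.1  115. ]]
[421 203   8   8  51] [424.9 206.7] [[ 466.6 -307.6  115. ]]
-
[393 153   8  23 117] [396.5 164.1] [[ 571.8 -239.9  115. ]]
[421 200   8  12  59] [424.4 206.1] [[ 468.1 -306.5  115. ]]
-
red 236 236
```

The handle stands 12.2 mm back from its fully-forward place, as expected for a striker resting on the bar. The paddle is back up and the bar is against the back lips.

```bash
python3 -c "
from workcell import *
print(job_done())"
```

```text
the job is handed in; nothing more can be done
None
```

The job is handed in at about 24 s: the stamp was cocked, the bar was laid blue face up on both supports, and the striker was fired and rests about 12 mm from fully forward, with the paddle back up; the judge's result was not shown, and I made no separate check on the bystanders.

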